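Lay out a tint ladder in the pot carrier

TASK

Set the four blue paint pots upright into the empty wells of the wooden pot carrier as a tint ladder: the palest blue next to the white pot, each pot darker than the one before, the darkest next to the black pot. Set each pot down in its well rather than dropping it, keep them from tipping over, and leave the white and black pots in their wells. Do not disturb the brush cup, the yellow paint tube or the palette.

Things in the scene. Friction and masses are not known exactly. Their poses are not given: they have to be found in the camera images.
- carrier: Wooden pot carrier, fixed on the table, 88 x 436 mm, 34 mm high. Origin at the centre of its underside, z up. Six round wells, 56 mm wide, open at the top, at x = 0, y = -170, -102, -34, 34, 102, 170 mm in its frame; flat floor 8 mm above the table. Standing pots rise 46 mm above it, 22 mm apart at the lids. White and black pots fill the end wells, either way round; the middle four are empty.
- pot_white: Round screw-lid paint pot, 46 mm wide over the ribbed lid (the top 21 mm), 44 mm wide below, 72 mm high, about 90 g, with a white paper band round it. Origin at the centre of its underside, z up along its axis. White. Stands loose in one end well of the carrier (which end differs).
- pot_black: Round screw-lid paint pot, 46 mm wide over the ribbed lid (the top 21 mm), 44 mm wide below, 72 mm high, about 90 g, with a white paper band round it. Origin at the centre of its underside, z up along its axis. Black. Stands loose in the other end well of the carrier.
- pot_pale: Round screw-lid paint pot, 46 mm wide over the ribbed lid (the top 21 mm), 44 mm wide below, 72 mm high, about 90 g, with a white paper band round it. Origin at the centre of its underside, z up along its axis. Pale sky blue, the palest of the four blues. Stands on the table.
- pot_light: Round screw-lid paint pot, 46 mm wide over the ribbed lid (the top 21 mm), 44 mm wide below, 72 mm high, about 90 g, with a white paper band round it. Origin at the centre of its underside, z up along its axis. Light blue, the second palest. Stands on the table.
- pot_mid: Round screw-lid paint pot, 46 mm wide over the ribbed lid (the top 21 mm), 44 mm wide below, 72 mm high, about 90 g, with a white paper band round it. Origin at the centre of its underside, z up along its axis. Strong mid blue, the third. Stands on the table.
- pot_deep: Round screw-lid paint pot, 46 mm wide over the ribbed lid (the top 21 mm), 44 mm wide below, 72 mm high, about 90 g, with a white paper band round it. Origin at the centre of its underside, z up along its axis. Deep navy blue, the darkest of the four blues (clearly lighter and bluer than the black one). Stands on the table.
- brush_cup: White paper cup, 76 mm wide at the rim and 95 mm high, with six brushes that stand up to about 205 mm and spread about 55 mm from its axis. Loose, to be left alone. Origin at the centre of its underside.
- paint_tube: Yellow paint tube lying on the table among the pots, 115 mm long along its x axis (cap at -x), 32 mm wide, 22 mm high. Loose, to be left alone. Origin on the table under its middle.
- palette: White round palette with seven wells, 112 mm across and 9 mm high, flat on the table beyond the end of the carrier on the robot's right. Loose, to be left alone. Origin at the centre of its underside.
Things that resemble listed ones, but are neither listed nor needed, are in the scene too. Leave any green look-alike of the pot_mid alone.

How it is judged:
By the outcome, as a careful person would: the job done as asked, in the order asked, and still so for the second after the job is handed in, with the robot touching nothing.
It also fails if it takes over 90 s, if anything falls off the work surface, if the arm or the gripper's body presses on something with over 40 N, if the wrist force passes 120 N, or if a joint passes its speed limit or range.

ROBOT

A 7-joint arm with a two-finger parallel gripper is mounted at the origin on the work surface. World frame = base frame: x ahead of the robot, y to its left, z up, the work surface at z = 0. Lengths are in m, angles in rad, forces in N, time in s.
With the tool pointing down it reaches from about 0.35 to 0.9 m from the base axis. Payload 8.1 kg.
Tool frame: the origin (TCP) lies at the very end of the fingers, on their centre line; the grasp point (between the pads) lies 19 mm behind it; z points along the fingers, y is the line along which they close (so a half turn about z gives the same grasp; the last joint's range is limited). The gripper opens to 92 mm and grips with 3 to 60 N. Pads are 19 mm wide; open, the fingers measure 130 mm over their backs; the gripper's body (75 mm by 190 mm) begins 47 mm behind the grasp point.
Start: joints at [-1.296, 0.434, 0.025, 1.573, -0.012, 1.134, -0.075], TCP at [0.231, 0.581, 0.227] pointing down, gripper open.
Joint ranges: [-2.62, 2.62], [-0.44, 2.09], [-1.27, 1.32], [0.08, 2.57], [-1.32, 4.46], [0.12, 2], [-2.74, 2.74]. Speed limits (rad/s): [2.22, 2.22, 3.01, 3.01, 3.14, 3.14, 3.14].

INTERFACE

Orientations are given as a rotation vector (axis times angle).
In Python, from cell import arm gives the robot as it stands.
- The arm moves only by the tool drive_tool, never from a script. Its argument "targets" is a list of rows, each a list of 7 numbers: the turn, a rotation vector about the world's x, y, z in units of 5 degrees (1.0 is 5 degrees), then the shift along the world's x, y, z in units of 40 mm (1.0 is 40 mm), then the opening, from 0 (shut) to 1 (fully open). In form: [[wx, wy, wz, dx, dy, dz, fingers], ...]. A call has 1 to 5 rows; each row is the pose to reach, as a shift and turn from the pose commanded when the call began; what a row does not reach only later rows make up. A row lasts 1/10 s, in which the tool goes at most 50 mm and 8.59 degrees, less where a joint would pass 70% of its speed; a pose out of reach is approached as far as the arm can. A call with a gripper value outside its range is refused whole. The fingers move at their own pace and stop on an object; "force" is the grip in N (left out, the last holds). Time passes only in rows, so rows that repeat a pose let the fingers close. It gives the time, the measured TCP pose, the force, the opening and the grip force at its end, in the units of the state.
- arm.observe(): the state, without advancing time (a new reading comes with each control period).
- arm.get_image(name): name is "scene" or "top" or "wrist"; returns a dict with "pixels" (400x640x3 uint8, red, green, blue), "intrinsics" (3x3 intrinsics, pixels), "k1" (the pictures are not rectified: a ray, as slopes to the right and down, at radius r is drawn at 1 + k1 r^2 times it, then the intrinsics apply), "rvec" (rotation vector, rad) and "tvec" (3), from world to camera coordinates, as OpenCV has them; the wrist camera has in their place "mount" (4x4, takes a point from camera to tool coordinates, whose origin is the TCP and whose axes are the flange's). Camera axes: x right, y down, z forward; pixel columns grow to the right and rows downward; lengths in m; the calibration is good to about 2 mm. A picture is of the moment at which its call begins: read the wrist's pose just before it. There is no depth.
- arm.sign_off(): hands the job in; it is judged then, once.
The state is a dict: "clock": time; "joints": joint angles; "dq": joint speeds; "joint_efforts": joint torques, N m; "position": TCP position; "ee_rot": TCP orientation; "force": force on the tool from outside, world axes, zero at the start; "ft_torque": the same for the moment, N m; "width": opening from 0.0 (shut) to 1.0 (fully open); "gripper_force": force on a finger pad.
Only numpy, scipy, OpenCV 4.12 (cv2) and the standard library are available. Lean on these libraries where they do the work, as an engineer would, in place of code of your own. Each camera call takes 0.05 s, during which the arm holds its last target. There are 200 camera calls.

## Working session

There is one attempt and no reset: what is moved stays moved. The work goes in short steps, Python scripts to look and compute and a tool call to move; the robot and the scene stay as the last step left them, time stands still between calls to the robot, and variables do not carry over. Pictures are saved under pics/ and viewed, at most 14 in all, crops included, and the job is handed in when it is done.

Besides the shell and the picture viewer there is one more tool, called after ">>>" by a JSON object that holds its "name" and its "arguments". drive_tool: Moves the arm, as the interface text tells. Its arguments: {"type":"object","properties":{"targets":{"type":"array"},"force":{"type":"number"}},"required":["targets"]}

```bash
mkdir -p pics; python3 - <<'E'
from cell import arm
import cv2,pickle
d={}
for n in("scene","top"):
    i=arm.get_image(n);d[n]=i;cv2.imwrite(f"pics/{n}0.png",i["pixels"][:,:,::-1])
    print(n,i["intrinsics"],i["k1"],i["rvec"],i["tvec"])
pickle.dump(d,open("im0.pkl","wb"))
s=arm.observe();print(s)
E
```

```text
scene [[469.79585287   0.         316.42389686]
 [  0.         469.79585287 198.76282631]
 [  0.           0.           1.        ]] -0.1254321641018837 [ 2.34683312  0.98224361 -0.30886539] [-0.40386999 -0.25056114  1.524879  ]
top [[383.784301     0.         323.50690152]
 [  0.         383.784301   193.83417268]
 [  0.           0.           1.        ]] -0.003835407387439371 [ 2.09874189 -2.14530507  0.21632414] [0.05941222 0.50283736 1.01094192]
{'clock': 0.1, 'joints': array([-1.29556901,  0.43513083,  0.02497581,  1.57399006, -0.01159512,
        1.13402823, -0.07510541]), 'dq': array([-0.00125292, -0.00189704,  0.00012555, -0.00352979,  0.00048393,
       -0.00125809,  0.00212051]), 'joint_efforts': array([ 3.15678670e-03, -6.69114017e+01,  9.88197438e-01, -3.15142214e+01,
       -6.04642276e-02,  3.74514016e-02,  8.84426800e-05]), 'position': array([0.23044583, 0.58046881, 0.22604366]), 'ee_rot': array([-5.90055918e-01, -3.08554661e+00,  2.20730681e-03]), 'force': array([ 0.90211593, -0.16421415, -0.17484255]), 'ft_torque': array([-0.04581648,  0.00642647,  0.02900302]), 'gripper_force': 0.0, 'width': 1.0022122984899697}
```

View pics/top0.png

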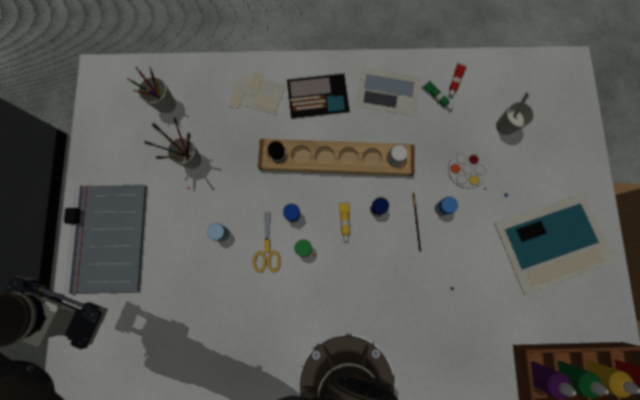

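View pics/scene0.png

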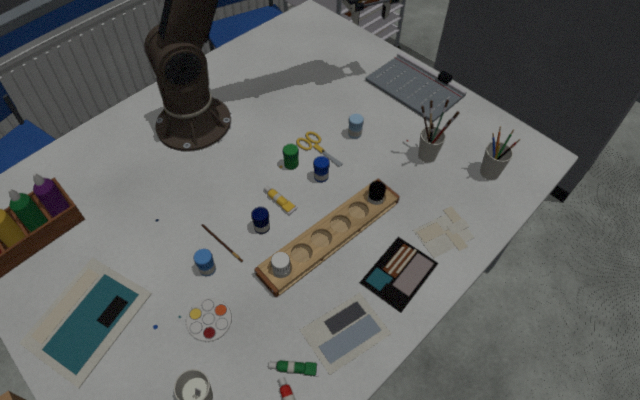

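Top view: black end pot (276,150), white (398,154). Blue candidates: pale (217,232), mid (291,212), deep (380,206), light (448,205). The green look-alike is at (304,248), to be left alone. One enlarged crop should confirm the blues.

```bash
cat > h.py <<'E'
import numpy as np,cv2
from scipy.spatial.transform import Rotation as R
def cam(i,pose=None):
    """camera->world R, camera centre"""
    if "mount" in i:
        T=np.eye(4);T[:3,:3]=R.from_rotvec(pose["ee_rot"]).as_matrix();T[:3,3]=pose["position"]
        T=T@np.array(i["mount"]);return T[:3,:3],T[:3,3]
    r=cv2.Rodrigues(np.array(i["rvec"],float))[0]
    return r.T,-r.T@np.array(i["tvec"]).ravel()
def ray2z(i,uv,z,pose=None):
    Rw,c=cam(i,pose)
    n=cv2.undistortPoints(np.array(uv,float).reshape(-1,1,2),np.array(i["intrinsics"],float),np.array([i["k1"],0,0,0.]))[:,0]
    d=np.c_[n,np.ones(len(n))]@Rw.T
    return c+d*((z-c[2])/d[:,2])[:,None]
def proj(i,P,pose=None):
    Rw,c=cam(i,pose)
    return cv2.projectPoints(np.array(P,float).reshape(-1,3),cv2.Rodrigues(Rw.T)[0],-Rw.T@c,np.array(i["intrinsics"],float),np.array([i["k1"],0,0,0.]))[0][:,0]
E
python3 - <<'E'
from h import *
import pickle
d=pickle.load(open("im0.pkl","rb"));i=d["top"]
uv=[(217,232),(448,205),(291,212),(380,206),(304,248),(276,150),(398,154)]
for n,p in zip("pale light mid deep green black white".split(),ray2z(i,uv,.07)):
    print(n,p.round(3), proj(d["scene"],[p]).round())
print("carrier corners",ray2z(i,[(261,139),(414,144),(413,177),(259,173)],.034).round(3))
print("tube",ray2z(i,[(344,203),(347,242)],.011).round(3),"cup",ray2z(i,[(181,150)],.095).round(3), "pal",ray2z(i,[(467,170)],.01).round(3))
a=i["pixels"][185:265,200:465][:,:,::-1];a=np.clip(a*1.8,0,255).astype('u1')
cv2.imwrite("pics/c1.png",cv2.resize(a,None,fx=3,fy=3,interpolation=2))
E
```

```text
pale [0.403 0.333 0.07 ] [[354. 118.]]
light [ 0.462 -0.286  0.07 ] [[203. 254.]]
mid [0.452 0.137 0.07 ] [[321. 161.]]
deep [ 0.463 -0.103  0.07 ] [[259. 212.]]
green [0.356 0.103 0.07 ] [[289. 149.]]
black [0.626 0.177 0.07 ] [[376. 188.]]
white [ 0.608 -0.16   0.07 ] [[280. 260.]]
carrier corners [[ 0.672  0.225  0.034]
 [ 0.648 -0.216  0.034]
 [ 0.55  -0.206  0.034]
 [ 0.571  0.229  0.034]]
tube [[ 0.484 -0.01   0.011]
 [ 0.373 -0.015  0.011]] cup [[0.624 0.43  0.095]] pal [[ 0.574 -0.371  0.01 ]]
```

View pics/c1.png

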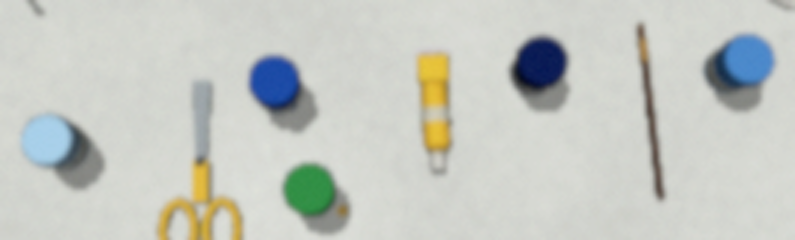

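The crop confirms pale < light < mid < deep by colour. The world positions also reproject correctly into the scene view. White is at the −y end, so the order by carrier y is pale −102, light −34, mid +34, deep +102. Next I go above the pale pot with the tool's y axis across the carrier.

>>> {"name": "drive_tool", "arguments": {"targets": [[0,0,-1.6,0.5,-0.7,0,1],[0,0,-3.2,1,-1.4,0,1],[0,0,-4.8,1.5,-2.1,0,1],[0,0,-6.4,2,-2.8,0,1],[0,0,-8,2.5,-3.5,0,1]], "force": 20}}

```text
clock: 0.6
position: [0.3311, 0.4395, 0.2265]
ee_rot: [-1.617, -2.693, 0.001]
force: [-0.3, 0.3, -0.2]
width: 1.0
gripper_force: 0.0
```

>>> {"name": "drive_tool", "arguments": {"targets": [[0,0,-1.6,0.5,-0.7,0,1],[0,0,-3.2,1,-1.4,0,1],[0,0,-4.8,1.5,-2.1,0,1],[0,0,-6.28,1.8,-2.7,0,1],[0,0,-6.28,1.8,-2.7,0,1]]}}

```text
clock: 1.1
position: [0.4047, 0.3287, 0.2267]
ee_rot: [2.29, 2.149, -0.001]
force: [-0.9, 0.3, -0.1]
width: 0.995
gripper_force: 0.0
```

```bash
python3 - <<'E'
from h import *;from cell import arm;import pickle
s=arm.observe();i=arm.get_image("wrist");pickle.dump((s,i),open("w1.pkl","wb"))
print(s["position"],R.from_rotvec(s["ee_rot"]).as_matrix().round(3),i["mount"],s["joints"].round(2))
cv2.imwrite("pics/w1.png",i["pixels"][:,:,::-1])
print(proj(i,[[.403,.333,.072]],s))
E
```

```text
[0.40466123 0.32873749 0.22672129] [[ 0.063  0.998  0.001]
 [ 0.998 -0.063 -0.002]
 [-0.002  0.001 -1.   ]] [[-2.48329297e-04 -9.68939811e-01 -2.47296545e-01  6.66553084e-02]
 [ 9.99999771e-01 -8.50539856e-05 -6.70923437e-04  3.31667017e-06]
 [ 6.29050871e-04 -2.47296655e-01  9.68939610e-01 -1.56731532e-01]
 [ 0.00000000e+00  0.00000000e+00  0.00000000e+00  1.00000000e+00]] [-1.08  0.27  0.38  1.85 -0.11  1.05 -0.73]
[[315.46917488 180.64348034]]
```

View pics/w1.png

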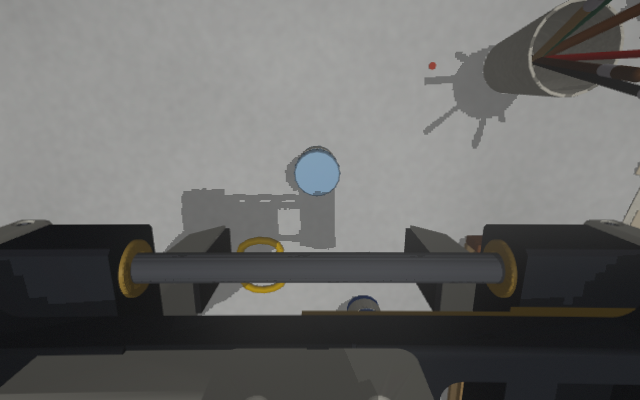

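Wrist view: the pale lid centre is at (317,174), close to the predicted (315,181).

```bash
python3 - <<'E'
from h import *;import pickle
s,i=pickle.load(open("w1.pkl","rb"))
print(ray2z(i,[(317,174),(295,174),(340,174)],.072,s))
E
```

```text
[[0.40494185 0.33956544 0.072     ]
 [0.38328405 0.3409448  0.072     ]
 [0.42758385 0.33811811 0.072     ]]
```

>>> {"name": "drive_tool", "arguments": {"targets": [[0,0,0,0.05,0.16,-1.1,1],[0,0,0,0.05,0.16,-2.2,1],[0,0,0,0.05,0.16,-3.2,1],[0,0,0,0.05,0.16,-3.4,1],[0,0,0,0.05,0.16,-3.4,1]]}}

```text
clock: 1.65
position: [0.4036, 0.3394, 0.0899]
ee_rot: [-2.278, -2.163, 0.005]
force: [0.3, -0.2, -0.3]
width: 0.999
gripper_force: 0.0
```

```bash
python3 - <<'E'
from h import *;from cell import arm
s=arm.observe();i=arm.get_image("wrist")
print(s["position"],s["dq"].round(3),proj(i,[[.405,.339,.072]],s))
cv2.imwrite("pics/w2.png",i["pixels"][:,:,::-1])
E
```

```text
[0.40355052 0.3393966  0.08994538] [-0.005 -0.047  0.018 -0.041  0.01   0.024 -0.01 ] [[320.09368873 234.78341711]]
```

View pics/w2.png

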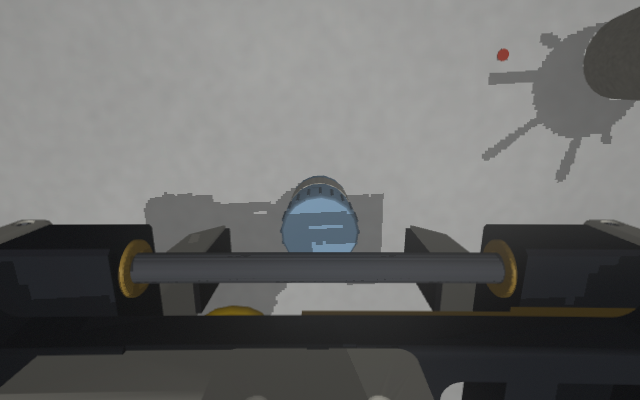

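The lid is centred at about (320,232) and the prediction was (320,235), so it is aligned. I descend and grip.

>>> {"name": "drive_tool", "arguments": {"targets": [[0,0,0,0,0,-0.6,1],[0,0,0,0,0,-1.1,1],[0,0,0,0,0,-1.22,1],[0,0,0,0,0,-1.22,1],[0,0,0,0,0,-1.22,0.3]]}}

```text
clock: 2.2
position: [0.4054, 0.3402, 0.0436]
ee_rot: [-2.279, -2.162, -0.004]
force: [-0.2, 0.0, 0.9]
width: 0.951
gripper_force: 0.0
```

>>> {"name": "drive_tool", "arguments": {"targets": [[0,0,0,0,0,0,0.3],[0,0,0,0,0,0,0.3],[0,0,0,0,0,0,0.3],[0,0,0,0,0,0,0.3],[0,0,0,0,0,0,0.3]]}}

```text
clock: 2.7
position: [0.4046, 0.3393, 0.042]
ee_rot: [2.28, 2.162, 0.0]
force: [-0.2, -0.6, -0.7]
width: 0.528
gripper_force: 0.0
```

>>> {"name": "drive_tool", "arguments": {"targets": [[0,0,0,0,0,0,0.3],[0,0,0,0,0,0,0.3],[0,0,0,0,0,0.5,0.3],[0,0,0,0,0,1.2,0.3],[0,0,0,0,0,2,0.3]]}}

```text
clock: 3.2
position: [0.404, 0.3387, 0.1221]
ee_rot: [2.28, 2.161, -0.003]
force: [0.7, 1.6, -0.9]
width: 0.493
gripper_force: 20.0
```

>>> {"name": "drive_tool", "arguments": {"targets": [[0,0,0,0.3,-0.6,0.6,0.3],[0,0,0,0.7,-1.4,1.0,0.3],[0,0,0,1.1,-2.2,1.4,0.3],[0,0,0,1.5,-3.1,1.7,0.3],[0,0,0,2,-4,1.7,0.3]]}}

```text
clock: 3.7
position: [0.4855, 0.1784, 0.1915]
ee_rot: [2.279, 2.162, 0.004]
force: [1.1, 0.1, -1.4]
width: 0.49
gripper_force: 20.0
```

>>> {"name": "drive_tool", "arguments": {"targets": [[0,0,0,0.45,-0.9,0,0.3],[0,0,0,0.9,-1.85,0,0.3],[0,0,0,1.35,-2.8,0,0.3],[0,0,0,1.8,-3.7,0,0.3],[0,0,0,2.2,-4.6,0,0.3]]}}

```text
clock: 4.2
position: [0.5731, -0.0063, 0.1898]
ee_rot: [-2.28, -2.162, 0.0]
force: [1.2, -0.4, -0.2]
width: 0.492
gripper_force: 20.0
```

>>> {"name": "drive_tool", "arguments": {"targets": [[0,0,0,0.4,-0.9,0,0.3],[0,0,0,0.7,-1.7,0,0.3],[0,0,0,0.9,-2.2,0,0.3],[0,0,0,0.9,-2.2,0,0.3],[0,0,0,0.9,-2.2,0,0.3]]}}

```text
clock: 4.7
position: [0.6082, -0.0927, 0.1895]
ee_rot: [-2.28, -2.16, 0.001]
force: [0.5, -0.3, -0.3]
width: 0.492
gripper_force: 20.0
```

```bash
python3 - <<'E'
from h import *;from cell import arm;import pickle
s=arm.observe();i=arm.get_image("wrist");pickle.dump((s,i),open("w3.pkl","wb"))
print(s["position"],s["width"],s["gripper_force"],R.from_rotvec(s["ee_rot"]).as_matrix().round(3),s["joints"].round(2))
cv2.imwrite("pics/w3.png",i["pixels"][:,:,::-1])
E
```

```text
[ 0.60824427 -0.09271802  0.18949833] 0.4916073859503836 20.000074618292274 [[ 0.054  0.999 -0.001]
 [ 0.999 -0.054  0.   ]
 [ 0.    -0.001 -1.   ]] [-0.26  0.48  0.48  1.67 -0.25  1.05  0.24]
```

View pics/w3.png

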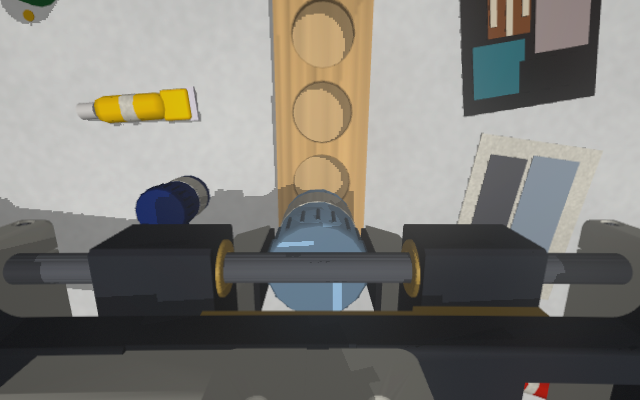

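Wrist view shows three well rims: deep (323,34), mid (322,111.5) and light (321,~182). The deep pot on the table is at (163,207), the tube at (135,106), and the pale pot is in the grip.

```bash
python3 - <<'E'
from h import *;import pickle
s,i=pickle.load(open("w3.pkl","rb"))
p=ray2z(i,[(323,34),(322,111.5),(321,182),(293,111),(351,111),(322,81),(322,142),(323,1),(323,66)],.034,s);print(p.round(4))
print("edges",ray2z(i,[(277,111),(369,111),(278,160),(366,160)],.034,s).round(4))
print("deep lid",ray2z(i,[(163,207)],.072,s))
c=np.array([.608,.008]);d=np.array([.054,.9986])
for f in((.610,.008),(.608,.010)):
  print(f,[proj(i,np.r_[np.array(f)+d*y,.034],s).round(0).tolist() for y in(.102,.034,-.034)])
E
```

```text
[[ 0.6204  0.0435  0.034 ]
 [ 0.6162 -0.0225  0.034 ]
 [ 0.6117 -0.09    0.034 ]
 [ 0.5889 -0.0206  0.034 ]
 [ 0.6434 -0.0235  0.034 ]
 [ 0.6175  0.0045  0.034 ]
 [ 0.6147 -0.0508  0.034 ]
 [ 0.6217  0.0692  0.034 ]
 [ 0.6191  0.0172  0.034 ]]
edges [[ 0.5739 -0.0198  0.034 ]
 [ 0.6603 -0.0245  0.034 ]
 [ 0.5709 -0.0658  0.034 ]
 [ 0.6568 -0.0705  0.034 ]]
deep lid [[ 0.4705011  -0.09731166  0.072     ]]
(0.61, 0.008) [[[313.0, -54.0]], [[313.0, 36.0]], [[314.0, 116.0]]]
(0.608, 0.01) [[[311.0, -57.0]], [[311.0, 34.0]], [[311.0, 114.0]]]
```

The rims are spaced 66 and 67 mm and measure 55 mm wide, as they should. Carrier centre is about (.618,.010), tilted 3.1°. I lower pale into its well at (.612,-.0915).

>>> {"name": "drive_tool", "arguments": {"targets": [[0,0,0,0.1,0.03,-0.6,0.3],[0,0,0,0.1,0.03,-1.4,0.3],[0,0,0,0.1,0.03,-2.1,0.3],[0,0,0,0.1,0.03,-2.5,0.3],[0,0,0,0.1,0.03,-2.7,0.3]]}}

```text
clock: 5.25
position: [0.6114, -0.0893, 0.0802]
ee_rot: [-2.275, -2.162, 0.002]
force: [-1.0, -0.5, -0.4]
width: 0.489
gripper_force: 20.0
```

>>> {"name": "drive_tool", "arguments": {"targets": [[0,0,0,0,0,-0.3,0.3],[0,0,0,0,0,-0.55,0.3],[0,0,0,0,0,-0.7,0.3],[0,0,0,0,0,-0.78,0.3],[0,0,0,0,0,-0.78,0.3]]}}

```text
clock: 5.75
position: [0.6125, -0.0915, 0.0506]
ee_rot: [-2.28, -2.161, 0.0]
force: [0.4, 0.2, -0.1]
width: 0.493
gripper_force: 20.0
```

>>> {"name": "drive_tool", "arguments": {"targets": [[0,0,0,0,0,-0.03,0.3],[0,0,0,0,0,-0.03,0.3],[0,0,0,0,0,-0.03,0.55],[0,0,0,0,0,-0.03,0.65],[0,0,0,0,0,-0.03,1]]}}

```text
clock: 6.25
position: [0.6126, -0.0915, 0.0497]
ee_rot: [2.28, 2.161, 0.0]
force: [-1.0, -0.7, 0.3]
width: 0.674
gripper_force: 0.0
```

>>> {"name": "drive_tool", "arguments": {"targets": [[0,0,0,0,0,0,1],[0,0,0,0,0,0,1],[0,0,0,0,0,0.3,1],[0,0,0,0,0,1.0,1],[0,0,0,0,0,2,1]]}}

```text
clock: 6.75
position: [0.6112, -0.0913, 0.1296]
ee_rot: [-2.278, -2.16, 0.004]
force: [1.2, 0.2, 0.8]
width: 0.998
gripper_force: 0.0
```

>>> {"name": "drive_tool", "arguments": {"targets": [[0,0,0,-0.2,0,1,1],[0,0,0,-1.1,0,1.6,1],[0,0,0,-2.1,0,1.6,1],[0,0,0,-3,0,1.6,1],[0,0,0,-3.65,0,1.6,1]]}}

```text
clock: 7.25
position: [0.4643, -0.0917, 0.1944]
ee_rot: [-2.28, -2.161, -0.001]
force: [1.4, 0.8, 0.0]
width: 0.998
gripper_force: 0.0
```

>>> {"name": "drive_tool", "arguments": {"targets": [[0,0,0,0,-0.2,-0.5,1],[0,0,0,0,-0.2,-1,1],[0,0,0,0,-0.2,-1.5,1],[0,0,0,0,-0.2,-1.5,1],[0,0,0,0,-0.2,-1.5,1]]}}

```text
clock: 7.75
position: [0.4667, -0.0997, 0.1343]
ee_rot: [2.28, 2.161, -0.0]
force: [0.2, 0.5, -0.5]
width: 1.0
gripper_force: 0.0
```

```bash
python3 - <<'E'
from h import *;from cell import arm;import pickle
s=arm.observe();i=arm.get_image("wrist");pickle.dump((s,i),open("w4.pkl","wb"))
print(s["position"],proj(i,[[.4705,-.098,.072]],s),s["joints"].round(2))
j=arm.get_image("top");pickle.dump(j,open("t4.pkl","wb"))
b=cv2.resize(j["pixels"][120:260,180:480],(640,300))
cv2.imwrite("pics/w4.png",cv2.resize(np.vstack([i["pixels"],b]),(512,560))[:,:,::-1])
E
```

```text
[ 0.46665028 -0.09969455  0.13428503] [[322.76907717 209.50489954]] [-0.29  0.32  0.49  2.07 -0.21  0.8   0.28]
```

View pics/w4.png

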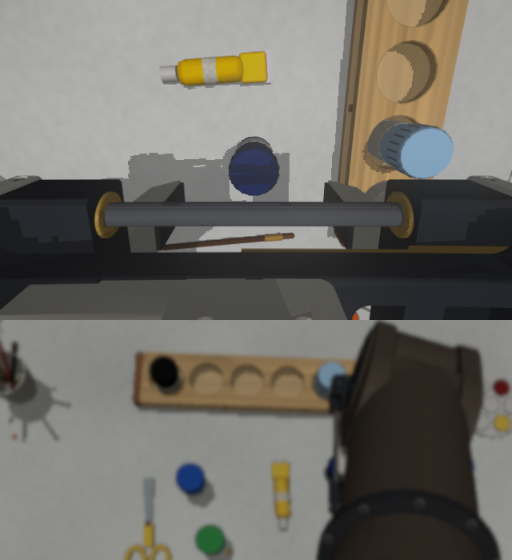

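Pale stands in its well. The deep lid is centred at (317.5,212) in full-image pixels, which puts it at (.4666,-.100), under the TCP. I grasp it and carry it to its well.

>>> {"name": "drive_tool", "arguments": {"targets": [[0,0,0,0,0,-0.8,1],[0,0,0,0,0,-1.6,1],[0,0,0,0,0,-2.15,1],[0,0,0,0,0,-2.3,1],[0,0,0,0,0,-2.3,1]]}}

```text
clock: 8.35
position: [0.4667, -0.0996, 0.0418]
ee_rot: [-2.28, -2.161, 0.0]
force: [-0.5, -0.6, 0.4]
width: 1.005
gripper_force: 0.0
```

>>> {"name": "drive_tool", "arguments": {"targets": [[0,0,0,0,0,0,0.3],[0,0,0,0,0,0,0.3],[0,0,0,0,0,0,0.3],[0,0,0,0,0,0,0.3],[0,0,0,0,0,0,0.3]]}}

```text
clock: 8.85
position: [0.4668, -0.0994, 0.0419]
ee_rot: [2.279, 2.161, 0.001]
force: [0.1, -0.3, -0.0]
width: 0.612
gripper_force: 0.0
```

>>> {"name": "drive_tool", "arguments": {"targets": [[0,0,0,0,0,0,0.3],[0,0,0,0,0,0,0.3],[0,0,0,0,0,0,0.3],[0,0,0,0,0,0.5,0.3],[0,0,0,0,0,1.3,0.3]]}}

```text
clock: 9.35
position: [0.465, -0.0993, 0.0927]
ee_rot: [-2.278, -2.159, 0.005]
force: [0.4, -0.1, -0.6]
width: 0.496
gripper_force: 20.0
```

>>> {"name": "drive_tool", "arguments": {"targets": [[0,0,0,0,0.3,0.9,0.3],[0,0,0,0.4,0.9,1.65,0.3],[0,0,0,1.0,1.6,1.65,0.3],[0,0,0,1.6,2.4,1.65,0.3],[0,0,0,2.2,3.2,1.65,0.3]]}}

```text
clock: 9.85
position: [0.5553, 0.0299, 0.1598]
ee_rot: [2.28, 2.161, 0.001]
force: [1.0, -0.4, -0.0]
width: 0.493
gripper_force: 20.0
```

>>> {"name": "drive_tool", "arguments": {"targets": [[0,0,0,0.6,0.8,0,0.3],[0,0,0,1.2,1.5,0,0.3],[0,0,0,1.7,2,0,0.3],[0,0,0,1.72,2.1,0,0.3],[0,0,0,1.72,2.1,0,0.3]]}}

```text
clock: 10.35
position: [0.623, 0.1132, 0.1587]
ee_rot: [-2.278, -2.163, 0.002]
force: [-0.4, 0.2, -1.6]
width: 0.491
gripper_force: 20.0
```

```bash
python3 - <<'E'
from h import *;from cell import arm;import pickle
s=arm.observe();i=arm.get_image("wrist");pickle.dump((s,i),open("w5.pkl","wb"))
print(s["position"],s["width"],s["gripper_force"],R.from_rotvec(s["ee_rot"]).as_matrix().round(3),s["joints"].round(2))
C=np.array([.6178,.010]);d=np.array([.054,.9985])
print([proj(i,np.r_[C+d*y,z],s).round(0).tolist() for y,z in((.17,.08),(.17,.034),(.102,.034))])
cv2.imwrite("pics/w5.png",i["pixels"][:320,:,::-1])
E
```

```text
[0.62295104 0.11322822 0.15867446] 0.49085030944070807 19.999854255001992 [[ 0.052  0.999 -0.001]
 [ 0.999 -0.052 -0.001]
 [-0.001 -0.001 -1.   ]] [-0.57  0.53  0.46  1.66 -0.27  1.01 -0.08]
[[[318.0, 116.0]], [[318.0, 116.0]], [[318.0, 193.0]]]
```

View pics/w5.png

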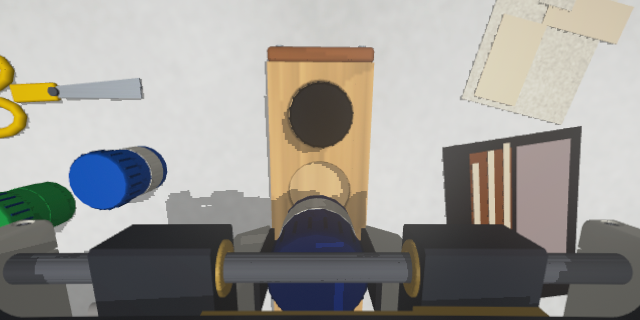

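The deep well rim is at (319,191), as predicted (318,193). I lower, release, and go above mid.

>>> {"name": "drive_tool", "arguments": {"targets": [[0,0,0,0,-0.03,-0.7,0.3],[0,0,0,0,-0.03,-1.4,0.3],[0,0,0,0,-0.03,-2.0,0.3],[0,0,0,0,-0.03,-2.4,0.3],[0,0,0,0,-0.03,-2.55,0.3]]}}

```text
clock: 10.9
position: [0.6222, 0.1102, 0.0564]
ee_rot: [-2.281, -2.159, 0.002]
force: [0.0, 1.2, 0.2]
width: 0.496
gripper_force: 20.0
```

>>> {"name": "drive_tool", "arguments": {"targets": [[0,0,0,0,0,-0.1,0.3],[0,0,0,0,0,-0.16,0.3],[0,0,0,0,0,-0.17,0.3],[0,0,0,0,0,-0.17,0.3],[0,0,0,0,0,-0.17,0.3]]}}

```text
clock: 11.4
position: [0.6236, 0.1113, 0.0512]
ee_rot: [2.28, 2.161, 0.001]
force: [0.8, 0.3, -0.6]
width: 0.495
gripper_force: 20.0
```

>>> {"name": "drive_tool", "arguments": {"targets": [[0,0,0,0,0,0,0.55],[0,0,0,0,0,0,0.65],[0,0,0,0,0,0,1],[0,0,0,0,0,0,1],[0,0,0,0,0,0,1]]}}

```text
clock: 11.9
position: [0.6234, 0.1113, 0.0507]
ee_rot: [2.28, 2.162, -0.0]
force: [0.5, 0.3, -0.6]
width: 0.85
gripper_force: 0.0
```

>>> {"name": "drive_tool", "arguments": {"targets": [[0,0,0,0,0,0.5,1],[0,0,0,0,0,1.3,1],[0,0,0,0,0,2.1,1],[0,0,0,-0.6,0.1,2.3,1],[0,0,0,-1.4,0.3,2.3,1]]}}

```text
clock: 12.4
position: [0.5691, 0.1226, 0.1446]
ee_rot: [2.28, 2.158, 0.006]
force: [0.3, 1.1, 0.0]
width: 0.998
gripper_force: 0.0
```

>>> {"name": "drive_tool", "arguments": {"targets": [[0,0,0,-0.9,0.2,0,1],[0,0,0,-1.8,0.35,0,1],[0,0,0,-2.5,0.4,-0.2,1],[0,0,0,-2.8,0.42,-0.2,1],[0,0,0,-2.8,0.42,-0.2,1]]}}

```text
clock: 12.9
position: [0.4543, 0.1404, 0.1349]
ee_rot: [-2.278, -2.162, 0.0]
force: [0.3, 0.3, -0.4]
width: 1.002
gripper_force: 0.0
```

```bash
python3 - <<'E'
from h import *;from cell import arm;import pickle
s=arm.observe();i=arm.get_image("wrist");pickle.dump((s,i),open("w6.pkl","wb"))
print(s["position"],proj(i,[[.455,.141,.072]],s),s["joints"].round(2))
cv2.imwrite("pics/w6.png",i["pixels"][:320,:,::-1])
E
```

```text
[0.45427032 0.14037755 0.134942  ] [[318.54295633 210.94123026]] [-0.78  0.32  0.47  2.07 -0.2   0.8  -0.25]
```

View pics/w6.png

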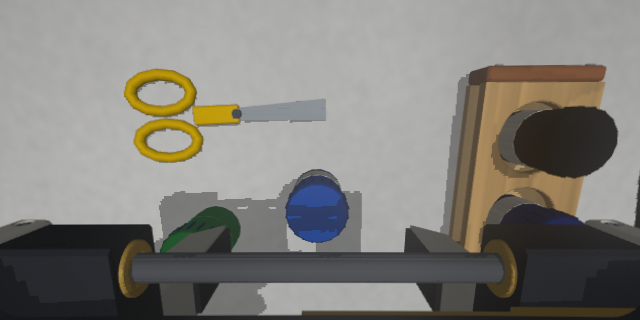

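Deep is seated. The mid lid is at (317,211), on target. Green at (210,230) is close to the left finger, so I descend with a narrower opening.

>>> {"name": "drive_tool", "arguments": {"targets": [[0,0,0,0,0,0,0.75],[0,0,0,0,0,-0.2,0.75],[0,0,0,0,0,-0.5,0.75],[0,0,0,0,0,-1.1,0.75],[0,0,0,0,0,-1.7,0.75]]}}

```text
clock: 13.45
position: [0.4558, 0.1399, 0.0652]
ee_rot: [2.28, 2.161, 0.0]
force: [-0.2, -0.7, -0.4]
width: 0.749
gripper_force: 0.0
```

>>> {"name": "drive_tool", "arguments": {"targets": [[0,0,0,0,0,-0.45,0.75],[0,0,0,0,0,-0.62,0.75],[0,0,0,0,0,-0.62,0.75],[0,0,0,0,0,-0.62,0.3],[0,0,0,0,0,-0.62,0.3]]}}

```text
clock: 13.95
position: [0.456, 0.1403, 0.0426]
ee_rot: [2.28, 2.161, 0.002]
force: [0.4, -0.5, 0.3]
width: 0.624
gripper_force: 0.0
```

>>> {"name": "drive_tool", "arguments": {"targets": [[0,0,0,0,0,0,0.3],[0,0,0,0,0,0,0.3],[0,0,0,0,0,0,0.3],[0,0,0,0,0,0,0.3],[0,0,0,0,0,0.4,0.3]]}}

```text
clock: 14.45
position: [0.4543, 0.1398, 0.0571]
ee_rot: [-2.279, -2.161, 0.004]
force: [-0.6, 0.0, -1.4]
width: 0.492
gripper_force: 20.0
```

>>> {"name": "drive_tool", "arguments": {"targets": [[0,0,0,0,0,0.7,0.3],[0,0,0,0,0,1.5,0.3],[0,0,0,0.3,-0.2,2.2,0.3],[0,0,0,0.9,-0.6,2.55,0.3],[0,0,0,1.6,-1,2.55,0.3]]}}

```text
clock: 14.95
position: [0.5207, 0.1006, 0.1623]
ee_rot: [2.277, 2.163, 0.006]
force: [-0.1, -0.3, -0.7]
width: 0.492
gripper_force: 20.0
```

>>> {"name": "drive_tool", "arguments": {"targets": [[0,0,0,0.8,-0.5,0,0.3],[0,0,0,1.6,-0.9,0,0.3],[0,0,0,2.3,-1.3,0,0.3],[0,0,0,2.53,-1.41,0,0.3],[0,0,0,2.53,-1.41,0,0.3]]}}

```text
clock: 15.45
position: [0.6211, 0.0425, 0.1594]
ee_rot: [2.281, 2.159, -0.001]
force: [0.3, 0.8, -1.4]
width: 0.492
gripper_force: 20.0
```

```bash
python3 - <<'E'
from h import *;from cell import arm;import pickle
s=arm.observe();i=arm.get_image("wrist");pickle.dump((s,i),open("w7.pkl","wb"))
print(s["position"],s["width"],s["gripper_force"],R.from_rotvec(s["ee_rot"]).as_matrix().round(3))
C=np.array([.6178,.010]);d=np.array([.054,.9985])
print([proj(i,np.r_[C+d*y,z],s).round(0).tolist() for y,z in((.102,.08),(.034,.034))])
cv2.imwrite("pics/w7.png",i["pixels"][:320,:,::-1])
E
```

```text
[0.62111297 0.04252766 0.15941618] 0.4915811436624818 19.999794221073444 [[ 0.055  0.998 -0.   ]
 [ 0.998 -0.055 -0.001]
 [-0.001 -0.    -1.   ]]
[[[315.0, 112.0]], [[316.0, 190.0]]]
```

View pics/w7.png

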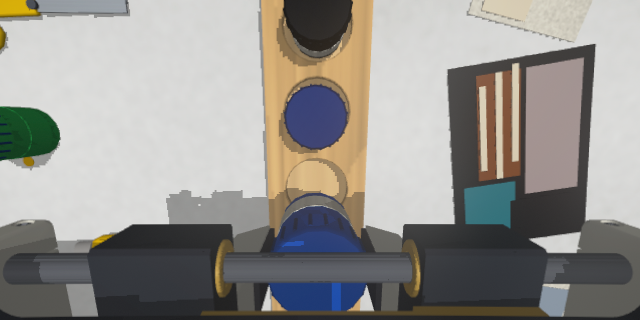

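The mid well rim is at (317,189), matching. I lower, release, and go above light.

>>> {"name": "drive_tool", "arguments": {"targets": [[0,0,0,-0.03,0.03,-0.7,0.3],[0,0,0,-0.03,0.03,-1.4,0.3],[0,0,0,-0.03,0.03,-2.0,0.3],[0,0,0,-0.03,0.03,-2.4,0.3],[0,0,0,-0.03,0.03,-2.55,0.3]]}}

```text
clock: 16.0
position: [0.6168, 0.0465, 0.0563]
ee_rot: [-2.276, -2.161, 0.004]
force: [-0.5, 0.2, -0.3]
width: 0.491
gripper_force: 20.0
```

>>> {"name": "drive_tool", "arguments": {"targets": [[0,0,0,0,0,-0.1,0.3],[0,0,0,0,0,-0.17,0.3],[0,0,0,0,0,-0.19,0.3],[0,0,0,0,0,-0.19,0.3],[0,0,0,0,0,-0.19,0.3]]}}

```text
clock: 16.5
position: [0.6197, 0.045, 0.0509]
ee_rot: [2.279, 2.161, 0.001]
force: [-0.3, 0.4, -1.1]
width: 0.493
gripper_force: 20.0
```

>>> {"name": "drive_tool", "arguments": {"targets": [[0,0,0,0,0,0,0.55],[0,0,0,0,0,0,0.65],[0,0,0,0,0,0,1],[0,0,0,0,0,0,1],[0,0,0,0,0,0,1]]}}

```text
clock: 17.0
position: [0.6194, 0.0449, 0.0504]
ee_rot: [2.28, 2.161, 0.0]
force: [-0.2, 0.9, 0.2]
width: 0.85
gripper_force: 0.0
```

>>> {"name": "drive_tool", "arguments": {"targets": [[0,0,0,0,0,0.5,1],[0,0,0,0,0,1.3,1],[0,0,0,0,0,2.1,1],[0,0,0,-0.6,-0.2,2.3,1],[0,0,0,-1.3,-0.9,2.3,1]]}}

```text
clock: 17.5
position: [0.5688, 0.0117, 0.1439]
ee_rot: [2.274, 2.166, 0.006]
force: [0.3, -2.1, 0.1]
width: 0.998
gripper_force: 0.0
```

>>> {"name": "drive_tool", "arguments": {"targets": [[0,0,0,-0.5,-0.9,0,1],[0,0,0,-1.0,-1.8,0,1],[0,0,0,-1.5,-2.8,0,1],[0,0,0,-1.9,-3.8,0,1],[0,0,0,-2.2,-4.8,0,1]]}}

```text
clock: 18.0
position: [0.4782, -0.1844, 0.1426]
ee_rot: [-2.28, -2.162, -0.001]
force: [0.6, -0.9, -0.5]
width: 1.002
gripper_force: 0.0
```

>>> {"name": "drive_tool", "arguments": {"targets": [[0,0,0,-0.2,-1,0,1],[0,0,0,-0.3,-1.9,-0.2,1],[0,0,0,-0.33,-2.5,-0.2,1],[0,0,0,-0.33,-2.5,-0.2,1],[0,0,0,-0.33,-2.5,-0.2,1]]}}

```text
clock: 18.5
position: [0.4659, -0.2832, 0.1342]
ee_rot: [-2.281, -2.16, -0.0]
force: [-0.0, -0.9, -1.0]
width: 0.999
gripper_force: 0.0
```

```bash
python3 - <<'E'
from h import *;from cell import arm;import pickle
s=arm.observe();i=arm.get_image("wrist");pickle.dump((s,i),open("w8.pkl","wb"))
print(s["position"],proj(i,[[.466,-.283,.072]],s),s["joints"].round(2),R.from_rotvec(s["ee_rot"]).as_matrix()[:2,:2].round(3))
cv2.imwrite("pics/w8.png",i["pixels"][:320,:,::-1])
E
```

```text
[ 0.4659295  -0.28318718  0.13422472] [[317.61508374 211.85273761]] [ 0.06  0.44  0.53  1.91 -0.29  0.87  0.68] [[ 0.055  0.999]
 [ 0.999 -0.055]]
```

View pics/w8.png

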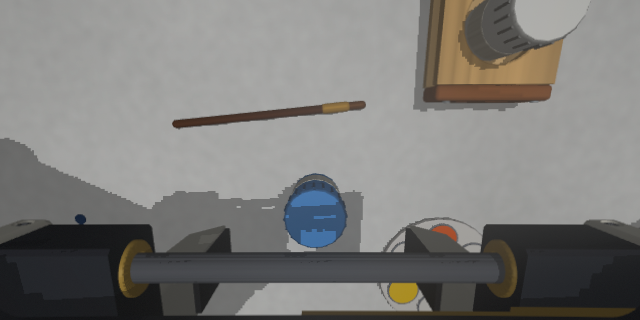

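```bash
python3 - <<'E'
from h import *;import pickle
s,i=pickle.load(open("w8.pkl","rb"))
print(ray2z(i,[(440,218),(378,268),(443,233),(403,291)],.009,s).round(3),ray2z(i,[(315.5,216)],.072,s).round(4))
print(ray2z(pickle.load(open("im0.pkl","rb"))["top"],[(448,170),(487,170),(467,152),(467,189)],.009).round(3))
E
```

```text
[[ 0.577 -0.314  0.009]
 [ 0.52  -0.362  0.009]
 [ 0.581 -0.329  0.009]
 [ 0.544 -0.387  0.009]] [[ 0.4643 -0.286   0.072 ]]
[[ 0.575 -0.316  0.009]
 [ 0.573 -0.43   0.009]
 [ 0.628 -0.377  0.009]
 [ 0.517 -0.366  0.009]]
```

The light pot is at (.4643,-.286) and the palette is about 90 mm from the fingertip, so it is clear. I grasp and carry.

>>> {"name": "drive_tool", "arguments": {"targets": [[0,0,0,-0.04,-0.07,-0.3,0.8],[0,0,0,-0.04,-0.07,-1.0,0.8],[0,0,0,-0.04,-0.07,-1.7,0.8],[0,0,0,-0.04,-0.07,-2.15,0.8],[0,0,0,-0.04,-0.07,-2.3,0.8]]}}

```text
clock: 19.05
position: [0.4635, -0.284, 0.0399]
ee_rot: [-2.275, -2.161, 0.002]
force: [0.4, 0.4, 0.7]
width: 0.795
gripper_force: 0.0
```

>>> {"name": "drive_tool", "arguments": {"targets": [[0,0,0,0,0,0,0.8],[0,0,0,0,0,0,0.3],[0,0,0,0,0,0,0.3],[0,0,0,0,0,0,0.3],[0,0,0,0,0,0,0.3]]}}

```text
clock: 19.55
position: [0.4649, -0.286, 0.0429]
ee_rot: [2.279, 2.161, 0.001]
force: [-0.9, -0.1, -0.2]
width: 0.5
gripper_force: 2.0
```

>>> {"name": "drive_tool", "arguments": {"targets": [[0,0,0,0,0,0,0.3],[0,0,0,0,0,0,0.3],[0,0,0,0,0,0.4,0.3],[0,0,0,0,0,1.2,0.3],[0,0,0,0,0,2,0.3]]}}

```text
clock: 20.05
position: [0.4638, -0.2855, 0.1227]
ee_rot: [-2.279, -2.16, 0.001]
force: [0.8, -0.0, -2.0]
width: 0.493
gripper_force: 20.0
```

>>> {"name": "drive_tool", "arguments": {"targets": [[0,0,0,0.1,0.5,0.6,0.3],[0,0,0,0.5,1.3,0.95,0.3],[0,0,0,1.0,2.1,0.95,0.3],[0,0,0,1.5,2.9,0.95,0.3],[0,0,0,2,3.7,0.95,0.3]]}}

```text
clock: 20.55
position: [0.545, -0.1364, 0.1605]
ee_rot: [-2.28, -2.161, -0.0]
force: [0.4, 0.5, -0.7]
width: 0.492
gripper_force: 20.0
```

>>> {"name": "drive_tool", "arguments": {"targets": [[0,0,0,0.5,0.8,0,0.3],[0,0,0,1,1.6,0,0.3],[0,0,0,1.5,2.4,0,0.3],[0,0,0,1.79,2.85,0,0.3],[0,0,0,1.79,2.85,0,0.3]]}}

```text
clock: 21.05
position: [0.6173, -0.02, 0.1596]
ee_rot: [-2.273, -2.167, -0.001]
force: [-0.6, 0.8, -0.1]
width: 0.496
gripper_force: 20.0
```

```bash
python3 - <<'E'
from h import *;from cell import arm;import pickle
s=arm.observe();i=arm.get_image("wrist")
print(s["position"],s["width"],s["gripper_force"],R.from_rotvec(s["ee_rot"]).as_matrix().round(3))
C=np.array([.6178,.010]);d=np.array([.054,.9985])
print([proj(i,np.r_[C+d*y,z],s).round(0).tolist() for y,z in((.034,.08),(-.034,.034))])
cv2.imwrite("pics/w9.png",i["pixels"][:320,:,::-1])
E
```

```text
[ 0.61734646 -0.01996661  0.15960814] 0.496225817058087 20.00017845621187 [[ 0.048  0.999 -0.   ]
 [ 0.999 -0.048  0.001]
 [ 0.001 -0.    -1.   ]]
[[[316.0, 120.0]], [[316.0, 196.0]]]
```

View pics/w9.png

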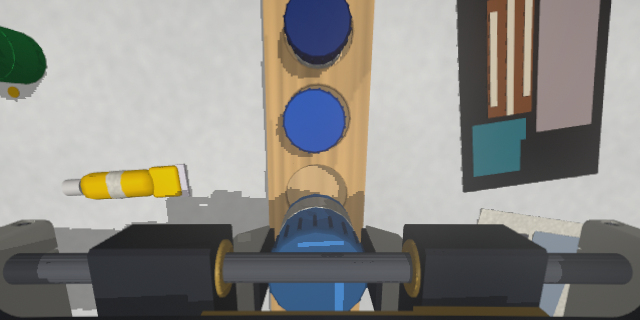

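The light well rim is at (317,~195), matching. The commanded pose is on target, so I lower and release.

>>> {"name": "drive_tool", "arguments": {"targets": [[0,0,0,0,0,-0.7,0.3],[0,0,0,0,0,-1.4,0.3],[0,0,0,0,0,-2.0,0.3],[0,0,0,0,0,-2.4,0.3],[0,0,0,0,0,-2.55,0.3]]}}

```text
clock: 21.6
position: [0.6144, -0.0259, 0.0568]
ee_rot: [-2.281, -2.158, 0.004]
force: [0.1, 0.7, -0.5]
width: 0.493
gripper_force: 20.0
```

>>> {"name": "drive_tool", "arguments": {"targets": [[0,0,0,0,0,-0.1,0.3],[0,0,0,0,0,-0.17,0.3],[0,0,0,0,0,-0.18,0.3],[0,0,0,0,0,-0.18,0.3],[0,0,0,0,0,-0.18,0.3]]}}

```text
clock: 22.1
position: [0.6165, -0.0239, 0.0517]
ee_rot: [2.279, 2.161, 0.001]
force: [1.1, 0.2, -1.9]
width: 0.495
gripper_force: 20.0
```

>>> {"name": "drive_tool", "arguments": {"targets": [[0,0,0,0,0,-0.02,0.3],[0,0,0,0,0,-0.02,0.3],[0,0,0,0,0,-0.02,0.55],[0,0,0,0,0,-0.02,0.65],[0,0,0,0,0,-0.02,1]]}}

```text
clock: 22.6
position: [0.6162, -0.0238, 0.0503]
ee_rot: [-2.28, -2.162, 0.0]
force: [0.1, 0.2, -0.5]
width: 0.674
gripper_force: 0.0
```

>>> {"name": "drive_tool", "arguments": {"targets": [[0,0,0,0,0,0,1],[0,0,0,0,0,0,1],[0,0,0,0,0,0,1],[0,0,0,0,0,0.6,1],[0,0,0,0,0,1.5,1]]}}

```text
clock: 23.1
position: [0.6145, -0.0237, 0.1091]
ee_rot: [-2.278, -2.16, 0.005]
force: [1.1, 0.5, 0.6]
width: 0.996
gripper_force: 0.0
```

>>> {"name": "drive_tool", "arguments": {"targets": [[0,0,0,0,0,1,1],[0,0,0,-0.8,0,1.6,1],[0,0,0,-1.8,0,1.8,1],[0,0,0,-2.8,0,2,1],[0,0,0,-3.8,0,2,1]]}}

```text
clock: 23.6
position: [0.4633, -0.024, 0.1911]
ee_rot: [2.279, 2.161, 0.003]
force: [0.1, 0.7, 0.1]
width: 1.002
gripper_force: 0.0
```

>>> {"name": "drive_tool", "arguments": {"targets": [[0,0,0,-0.8,-0.5,0.2,1],[0,0,0,-0.8,-1.5,0.2,1],[0,0,0,-0.8,-2.5,0.2,1],[0,0,0,-0.8,-3,0.2,1],[0,0,0,-0.8,-3,0.2,1]]}}

```text
clock: 24.1
position: [0.4318, -0.147, 0.1988]
ee_rot: [2.284, 2.155, 0.0]
force: [-0.2, -0.4, 1.0]
width: 0.999
gripper_force: 0.0
```

```bash
python3 - <<'E'
from cell import arm;import cv2,numpy as np
a=arm.get_image("scene")["pixels"];b=arm.get_image("top")["pixels"]
print(arm.observe()["position"])
cv2.imwrite("pics/fin.png",np.vstack([cv2.resize(a[130:330,150:450],(600,400)),cv2.resize(b[120:220,160:500],(600,176))])[:,:,::-1])
E
```

```text
[ 0.43201504 -0.14379934  0.19828739]
```

View pics/fin.png

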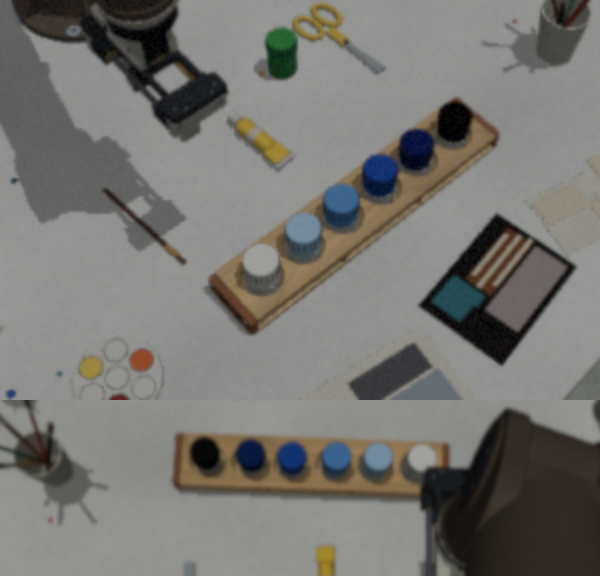

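All six pots stand upright in order: white (262,262), pale, light, mid, deep, black (454,120). Handing in.

```bash
python3 -c "
from cell import arm;print(arm.sign_off())"
```

```text
the job is handed in; nothing more can be done
None
```

The four blue pots stand upright in the carrier wells as a tint ladder from palest by the white pot to darkest by the black pot, and the job is handed in at about 24 s on the robot's clock.

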